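# Reset the hold-down on a sole-plate drilling jig

## Task

The hold-down foot of the blue drilling jig stands clear of the boot sole plate. Loosen the lock ring by its bar, screw the black knob clockwise until the foot bears snugly (not hard) on the sole plate, then tighten the lock ring clockwise again, firmly but without forcing it, so that the setting stays; let go of everything, do not shift the plate and leave the other things on the bench alone.

Things in the scene. Friction and masses are not known exactly. Their poses are not given: they have to be found in the camera images.
- lever_post (a point): centre of the upright round steel post (14 mm thick, from 116 to 166 mm above the bench; this point at 148 mm) at the end of the lock ring's bar, 90 mm from the ring's upright axis; the bar (10 mm thick) lies at 114 to 124 mm. Pinch the post from above or push it sideways; it swings level round the axis of the knob, clear of the knob and of the bridge all the way.
- lock_turn (a joint): turn of the lock ring, rad, growing clockwise seen from above (tightening); range 0 (loosest) to 2.5. It starts tight at 1.05 to 1.16; turned back by 0.7 rad it is fully loose. It grips again at an angle that depends on where the knob was left: 0.2 to 0.9 rad beyond where it stood at the start, so it must be felt (it touches nothing before 1.0).
- lock_ring: dark steel lock ring, 50 mm across, 115 to 126 mm above the bench, with the bar and post; origin on its axis at bench height, z up, x along the bar. Loose, it turns against 0.5 N m of friction (5.5 N at the post); squeezing the washer adds 0.006 N m per newton, 0.3 rad after first touch it is 40 N, 0.25 rad further 160 N. Forces read while it moves are true, at rest friction carries a part.
- washer: thin brass washer between ring and flange, goes down 6 mm per rad of the ring but does not turn; squeezed on the knob's flange it blocks the knob (over 0.8 N m to turn it). Tight is 40 to 160 N on the flange; at the moving post a push of 8 N makes 40 N, 11 N makes 80 N (aim for this), 16 N makes 160 N (forced). Let go, it stays tight, easing to 80 N if more. Origin on the axis at bench height
- adjuster: the black bar knob with its sleeve and its steel flange (48 mm across, top 106 mm above the bench) on which the washer is squeezed; turns, does not rise or sink. Origin on the axis at bench height, x along the bar
- knob_grip (a point): middle of the black bar knob on top of the jig, on the axis of the ring, 164 mm above the bench; bar 64 mm long (along this point's x), 14 mm thick (along y), from 144 to 178 mm above the bench: pinch it across its thickness from above
- adj_turn (a joint): turn of the knob, rad, growing clockwise seen from above (foot goes down 6 mm per rad); range 0 to 2.2; starts at 0.1 to 0.5. The foot meets the plate between 0.8 and 1.35, different each time; 0.12 rad further it already presses with about 70 N. With the ring loose it turns against 0.15 N m of friction plus 0.006 N m per newton of the foot; let go, it keeps up to 25 N of foot force and unwinds to that if more.
- foot: rubber-faced round foot, 26 mm across, under the jig's bridge, pushed down by the knob; origin at the centre of its underside. Snug: it presses on the sole plate with 5 to 80 N (aim for about 20 N); more marks the plate
- sole_plate: grey plastic boot sole plate, 110 x 66 x 18 mm, lying loose on the aluminium anvil under the foot; origin at its underside, under the foot to within 10 mm. The anvil's height differs by up to 3 mm between starts
- jig: blue steel drilling jig, bolted down: base 170 x 200 mm, a bridge (60 mm wide, 166 mm long along y) with its top 100 mm above the bench; origin on the bench under the axis of knob, ring and foot; z up
- glue_bottle: white bottle with an orange cap, 68 mm across, 170 mm tall; leave it alone; origin at its underside or middle
- primer_can: white can, 80 mm across, 130 mm tall; leave it alone; origin at its underside or middle
- screw_bin: clear open plastic bin 90 x 70 x 55 mm; leave it alone; origin at its underside or middle
- screwdriver: screwdriver lying on the bench; leave it alone; origin at its underside or middle
- tape_roll: roll of grey tape lying flat, 100 mm across, 24 mm high; leave it alone; origin at its underside or middle
- spare_plate: a second grey sole plate lying on the bench, 110 x 66 x 18 mm, not part of this job; leave it alone; origin at its underside or middle
- hex_wrench: wrench lying on the bench; leave it alone; origin at its underside or middle
- driver: yellow and black cordless driver standing on its battery, about 205 mm tall; leave it alone; origin at its underside or middle

How it is judged (in metres and radians):
On the way, in this order (a step that is already met when the one before it is completed fails the run):
1. the lock ring is loosened (contact force between washer and adjuster below 2 N), for 0.2 s.
2. with the ring still loose, the foot is screwed down until it bears on the sole plate with at least 5 N (contact force between foot and sole_plate above 5 N and contact force between washer and adjuster below 5 N), for 0.2 s.
At the end, for the whole second after the job is handed in: the lock ring squeezes its washer on the knob's flange with more than 40 N, the foot presses on the sole plate with 5 to 80 N, the plate lies within 8 mm of where it was, ring and knob at rest and released (contact force between washer and adjuster above 40 N and contact force between foot and sole_plate between 5 and 80 N and distance of sole_plate from where it was at the start of the episode below 0.008 m and velocity of joint lock_turn between -0.05 and 0.05 rad/s and velocity of joint adj_turn between -0.05 and 0.05 rad/s); the robot touches nothing.
It fails at once if the lock ring is forced (over 160 N of washer on flange) (contact force between washer and adjuster above 160 N).
It fails at once if the foot presses the sole plate with over 80 N (contact force between foot and sole_plate above 80 N).
It fails at once if the sole plate is shifted by more than 15 mm (distance of sole_plate from where it was at the start of the episode above 0.015 m).
It fails at once if another thing on the bench is moved by more than 20 mm (distance of any of glue_bottle, primer_can, screw_bin, screwdriver, tape_roll, spare_plate, hex_wrench, driver from where it was at the start of the episode above 0.02 m).
It also fails if it takes over 72 s, if anything falls off the work surface, if the arm or the gripper's body presses on something with over 40 N, if the wrist force passes 120 N, or if a joint passes its speed limit or range.

## Robot

A 6-joint arm with a two-finger parallel gripper is mounted at the origin on the work surface. World frame = base frame: x ahead of the robot, y to its left, z up, the work surface at z = 0. Lengths are in m, angles in degrees, forces in N, time in s.
With the tool pointing down it reaches from about 0.275 to 0.775 m from the base axis. Payload 14.6 kg.
Tool frame: the origin (TCP) lies between the finger pads; the fingertips stand 14 mm ahead of it and the grasp point (between the pads) lies 5 mm behind it; z points along the fingers, y is the line along which they close (so a half turn about z gives the same grasp; the last joint's range is limited). The gripper opens to 85 mm and grips with 20 to 120 N. Pads are 22 mm wide; open, the fingers measure 114 mm over their backs; the gripper's body (76 mm by 85 mm) begins 54 mm behind the grasp point. The pads swing forward as they close: fully open they stand 13 mm farther back than shut.
Start: joints at [-82.122, 15.075, -2.767, 72.158, 0, 81.102], TCP at [0.152, -0.503, 0.245] pointing down, gripper open.
Joint ranges: [-151.79, 151.79], [-50.71, 97.33], [-67.44, 78.34], [-121.81, 120.89], [-77.56, 73.72], [-180, 180]. Speed limits (degrees/s): [108.29, 108.29, 147.25, 159.86, 180, 180].

## Interface

Orientations are given as a 3x3 rotation matrix whose columns are the frame's x, y, z axes.
In Python, from rig import bot gives the robot as it stands.
- The arm moves only by the tool jog_arm, never from a script. Its argument "plan" is a list of rows, each a list of 3 entries, a list of its own where there are three numbers: the shift along the tool's x, y, z scaled (see below), then the turn, a rotation vector about the tool's x, y, z scaled (see below), then the closure in counts, from 0 (fully open) to 255 (shut). In form: [[[x, y, z], [rx, ry, rz], claw], ...]. A call has 1 to 5 rows; each row is the pose to reach, as a shift and turn from the pose commanded when the call began, along the tool's axes at that moment, turning the shorter way round; what a row does not reach only later rows make up. The controller multiplies each number of a shift by 50 cm and each number of a turn by 180 degrees. A row lasts 1/10 s, in which the tool goes at most 50 mm and 8.59 degrees, less where a joint would pass 70% of its speed; a pose out of reach is approached as far as the arm can. A call with a number of a shift or a turn outside -1 to 1 is refused whole. A call with a gripper value outside its range is refused whole. The fingers move at their own pace and stop on an object; "newtons" is the grip in N (left out, the last holds). Time passes only in rows, so rows that repeat a pose let the fingers close. It gives the time, the measured TCP pose, the force, the opening and the grip force at its end, in the units of the state.
- bot.get_obs(): the state, without advancing time (a new reading comes with each control period).
- bot.snapshot(name): name is "scene" or "top" or "wrist"; returns a dict with "img" (420x560x3 uint8, blue, green, red), "vfov" (degrees; the focal length in pixels is half the picture's height over the tangent of half this angle, whatever the lens; pixels are square), "cx", "cy" (the principal point, pixels), "R" (3x3) and "t" (3): a world point X has camera coordinates R X + t; the wrist camera has in their place "T_tool_cam" (4x4, takes a point from camera to tool coordinates, whose origin is the TCP and whose axes are the flange's). Camera axes: x right, y down, z forward; pixel columns grow to the right and rows downward; lengths in m; the calibration is good to about 2 mm. The wrist camera is an equidistant fisheye: a pixel r from the principal point sees the ray r / f radians off the axis. A picture is of the moment at which its call begins: read the wrist's pose just before it. There is no depth.
- bot.hand_in(): hands the job in; it is judged then, once.
The state is a dict: "time_s": time; "joint_positions": joint angles; "qd": joint speeds; "joint_efforts": joint torques, N m; "position": TCP position; "orientation": TCP orientation; "force": force on the tool from outside, world axes, zero at the start; "ft_torque": the same for the moment, N m; "finger_gap": opening from 0.0 (shut) to 1.0 (fully open); "gripper_force": force on a finger pad.
Only numpy, scipy, OpenCV 4.12 (cv2) and the standard library are available. Lean on these libraries where they do the work, as an engineer would, in place of code of your own. Each camera call takes 0.05 s, during which the arm holds its last target. There are 200 camera calls.

## Working session

There is one attempt and no reset: what is moved stays moved. The work goes in short steps, Python scripts to look and compute and a tool call to move; the robot and the scene stay as the last step left them, time stands still between calls to the robot, and variables do not carry over. Pictures are saved under pics/ and viewed, at most 10 in all, crops included, and the job is handed in when it is done.

Besides the shell and the picture viewer there is one more tool, called after ">>>" by a JSON object that holds its "method" and its "body". jog_arm: Moves the arm, as the interface text tells. Shifts and turns lie within -1 to 1; 1 stands for 50 cm of shift or 180 degrees of turn. Its arguments: {"type":"object","properties":{"plan":{"type":"array","items":{"type":"array"}},"newtons":{"type":"number"}},"required":["plan"]}

```bash
mkdir -p pics; ls; python3 - <<'E'
from rig import bot
import cv2,numpy as np
o=bot.get_obs();print({k:np.round(v,3).tolist() for k,v in o.items()})
for n in ["scene","top"]:
    s=bot.snapshot(n);cv2.imwrite(f"pics/{n}0.png",s["img"]);print(n,s["vfov"],s["cx"],s["cy"],np.round(s["R"],3).tolist(),np.round(s["t"],3).tolist())
a=cv2.imread("pics/scene0.png");b=cv2.imread("pics/top0.png")
E
```

```text
pics
{'time_s': 0.0, 'joint_positions': [-82.121, 15.099, -2.804, 72.158, 0.001, 81.102], 'qd': [0.063, 0.063, 0.002, 0.041, 0.032, 0.095], 'joint_efforts': [-0.004, -63.761, 38.456, 0.014, -0.0, 0.0], 'position': [0.152, -0.502, 0.245], 'orientation': [[0.957, 0.289, -0.0], [0.289, -0.957, 0.001], [0.0, -0.001, -1.0]], 'force': [-0.442, 0.815, -0.448], 'ft_torque': [0.022, 0.046, 0.032], 'gripper_force': 0.0, 'finger_gap': 0.998}
scene 55.426068518048766 279.85350682658145 198.61126152688422 [[0.418, 0.908, 0.015], [0.706, -0.315, -0.634], [-0.571, 0.276, -0.773]] [-0.16, -0.338, 1.383]
top 54.95630496015166 273.48666712660815 209.51590515624954 [[-0.027, -1.0, 0.01], [-0.994, 0.026, -0.11], [0.109, -0.013, -0.994]] [-0.071, 0.549, 1.048]
```

View pics/top0.png

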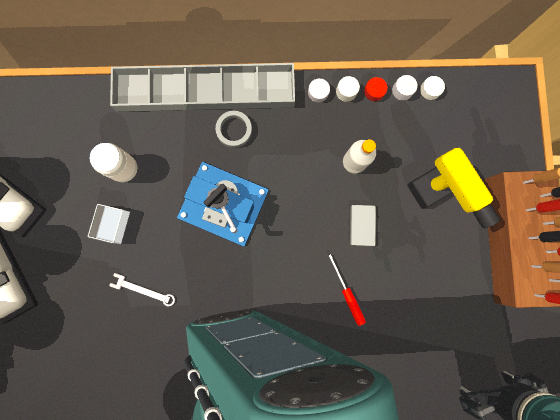

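View pics/scene0.png

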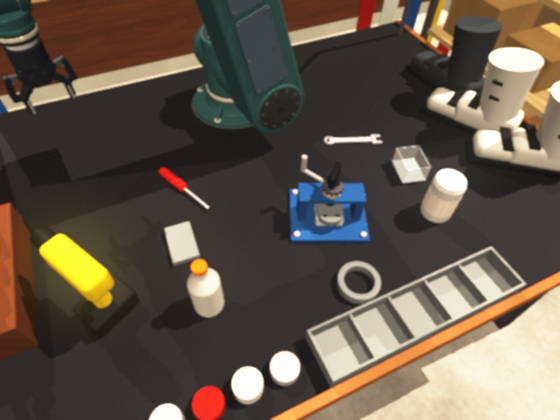

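The top view shows the blue jig at about (223,204), the knob near (216,195) and the bar running to the post near (233,229). The scene view has the knob near (335,178) and the post near (304,162). Next I'll enlarge both.

```bash
python3 - <<'E'
import cv2,numpy as np
a=cv2.imread("pics/top0.png")[155:255,170:280];b=cv2.imread("pics/scene0.png")[145:245,280:380]
f=lambda i:cv2.resize(i,(400*i.shape[1]//i.shape[0]*9//10,360),interpolation=cv2.INTER_CUBIC)
cv2.imwrite("pics/c1.png",np.hstack([f(a),f(b)]))
E
cat > h.py <<'E'
from rig import bot
import cv2,numpy as np
def ray(s,u,v):
    R=np.array(s["R"]);t=np.array(s["t"]);f=210/np.tan(np.radians(s["vfov"]/2))
    d=R.T@np.array([(u-s["cx"])/f,(v-s["cy"])/f,1]);return -R.T@t,d/np.linalg.norm(d)
def onz(s,u,v,z):
    c,d=ray(s,u,v);return c+d*(z-c[2])/d[2]
def wray(s,o,u,v):
    T=np.array(s["T_tool_cam"]);f=210/np.tan(np.radians(s["vfov"]/2))
    x,y=u-s["cx"],v-s["cy"];r=np.hypot(x,y);th=r/f
    d=np.array([np.sin(th)*x/r,np.sin(th)*y/r,np.cos(th)])
    Rt=np.array(o["orientation"]);p=np.array(o["position"])
    return p+Rt@T[:3,3],Rt@T[:3,:3]@d
def wonz(s,o,u,v,z):
    c,d=wray(s,o,u,v);return c+d*(z-c[2])/d[2]
E
python3 - <<'E'
from h import *
s=bot.snapshot("top")
m=cv2.inRange(cv2.cvtColor(s["img"],cv2.COLOR_BGR2HSV),(95,120,60),(125,255,255))
n,l,st,c=cv2.connectedComponentsWithStats(m);i=1+np.argmax(st[1:,4]);print(c[i],st[i])
print(onz(s,*c[i],.03),onz(s,216,195,.178),onz(s,233,229,.166))
s=bot.snapshot("scene");print(onz(s,337,168,.178),onz(s,304,158,.166))
E
```

```text
[223.2221897  202.98185012] [ 177  162   92   84 3416]
[0.56779815 0.04836869 0.03      ] [0.56762098 0.04818592 0.178     ] [0.48879544 0.01129235 0.166     ]
[0.56354074 0.06146917 0.178     ] [0.49199135 0.01154104 0.166     ]
```

View pics/c1.png

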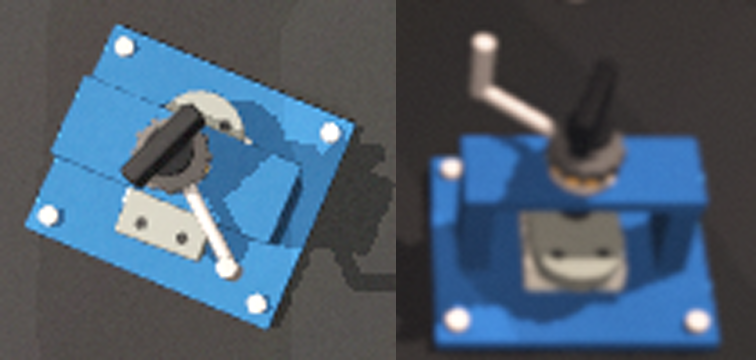

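The enlarged crops put the knob axis near (0.567, 0.05) and the post near (0.490, 0.011). That makes the radius about 86 mm, which fits the stated 90 mm. The bar angle is about -153° and the knob bar lies near 133°. I'll go above the jig with the tool's x axis along the lever.

```bash
cat >> h.py <<'E'
def go(targets):
    "targets: list of (x,y,z,psi deg). prints scaled shift and rz for successive calls"
    o=bot.get_obs();R=np.array(o["orientation"]);p=np.array(o["position"]);psi=np.degrees(np.arctan2(R[1,0],R[0,0]))
    for t in targets:
        q=np.array(t[:3]);c,s=np.cos(np.radians(psi)),np.sin(np.radians(psi))
        A=np.array([[c,s,0],[s,-c,0],[0,0,-1]])
        d=A.T@(q-p)/.5;dp=(t[3]-psi+180)%360-180
        print(np.round(d,4).tolist(),"rz",round(-dp/180,4));p=q;psi=t[3]
def st():
    o=bot.get_obs();R=np.array(o["orientation"])
    print(o["time_s"],np.round(o["position"],4),"psi",round(np.degrees(np.arctan2(R[1,0],R[0,0])),2),"tilt",np.round(R[:2,2],3),"F",np.round(o["force"],2),"M",np.round(o["ft_torque"],3),"gap",round(o["finger_gap"],3),"g",o["gripper_force"],"j6",round(o["joint_positions"][5],1));return o
E
python3 - <<'E'
from h import *
P=np.array([.152,-.502,.245]);Q=np.array([.50,.02,.30])
# arc-ish path
a0,a1=np.arctan2(P[1],P[0]),np.arctan2(Q[1],Q[0])
L=[]
for k in range(1,6):
    f=k/5;a=a0+(a1-a0)*f;r=.525+f*(.50-.525);L.append((r*np.cos(a),r*np.sin(a),.245+.055*f,16.8+190.2*f))
go(L)
E
```

```text
[0.2719, -0.0459, -0.022] rz -0.2115
[0.2647, 0.0624, -0.022] rz -0.2113
[0.2173, 0.1591, -0.022] rz -0.2113
[0.1368, 0.2289, -0.022] rz -0.2113
[0.0365, 0.2616, -0.022] rz -0.2113
```

>>> {"method": "jog_arm", "body": {"plan": [[[0.272,-0.046,-0.022],[0,0,-0.211],0],[[0.272,-0.046,-0.022],[0,0,-0.211],0],[[0.272,-0.046,-0.022],[0,0,-0.211],0],[[0.272,-0.046,-0.022],[0,0,-0.211],0],[[0.272,-0.046,-0.022],[0,0,-0.211],0]]}}

```text
time_s: 0.7
position: [0.2762, -0.4407, 0.2563]
orientation: [[0.57, 0.821, -0.0], [0.821, -0.57, 0.0], [0.0, -0.0, -1.0]]
force: [-0.5, -0.5, 0.0]
finger_gap: 1.001
gripper_force: 0.0
```

>>> {"method": "jog_arm", "body": {"plan": [[[0.265,0.062,-0.022],[0,0,-0.211],0],[[0.265,0.062,-0.022],[0,0,-0.211],0],[[0.265,0.062,-0.022],[0,0,-0.211],0],[[0.265,0.062,-0.022],[0,0,-0.211],0],[[0.265,0.062,-0.022],[0,0,-0.211],0]]}}

```text
time_s: 1.2
position: [0.3777, -0.3501, 0.2673]
orientation: [[-0.056, 0.998, -0.0], [0.998, 0.056, 0.0], [0.0, -0.0, -1.0]]
force: [0.4, 0.1, -0.0]
finger_gap: 1.001
gripper_force: 0.0
```

>>> {"method": "jog_arm", "body": {"plan": [[[0.217,0.159,-0.022],[0,0,-0.211],0],[[0.217,0.159,-0.022],[0,0,-0.211],0],[[0.217,0.159,-0.022],[0,0,-0.211],0],[[0.217,0.159,-0.022],[0,0,-0.211],0],[[0.217,0.159,-0.022],[0,0,-0.211],0]]}}

```text
time_s: 1.7
position: [0.4517, -0.2378, 0.2783]
orientation: [[-0.658, 0.753, -0.0], [0.753, 0.658, 0.0], [0.0, -0.0, -1.0]]
force: [0.6, -0.5, -0.4]
finger_gap: 1.001
gripper_force: 0.0
```

>>> {"method": "jog_arm", "body": {"plan": [[[0.137,0.229,-0.022],[0,0,-0.211],0],[[0.137,0.229,-0.022],[0,0,-0.211],0],[[0.137,0.229,-0.022],[0,0,-0.211],0],[[0.137,0.229,-0.022],[0,0,-0.211],0],[[0.137,0.229,-0.022],[0,0,-0.211],0]]}}

```text
time_s: 2.2
position: [0.4935, -0.1111, 0.2893]
orientation: [[-0.982, 0.188, -0.0], [0.188, 0.982, 0.0], [0.0, -0.0, -1.0]]
force: [0.3, -0.2, 0.3]
finger_gap: 1.002
gripper_force: 0.0
```

>>> {"method": "jog_arm", "body": {"plan": [[[0.036,0.262,-0.022],[0,0,-0.211],0],[[0.036,0.262,-0.022],[0,0,-0.211],0],[[0.036,0.262,-0.022],[0,0,-0.211],0],[[0.036,0.262,-0.022],[0,0,-0.211],0],[[0.036,0.262,-0.022],[0,0,-0.211],0]]}}

```text
time_s: 2.7
position: [0.5012, 0.0208, 0.3003]
orientation: [[-0.89, -0.456, -0.0], [-0.456, 0.89, -0.0], [0.0, 0.0, -1.0]]
force: [-0.5, -1.4, 0.3]
finger_gap: 0.998
gripper_force: 0.0
```

```bash
python3 - <<'E'
from h import *
o=st();s=bot.snapshot("wrist");cv2.imwrite("pics/w1.png",s["img"]);print(s["vfov"],s["cx"],s["cy"],np.round(s["T_tool_cam"],3).tolist())
E
```

```text
2.7 [0.5012 0.0208 0.3003] psi -152.87 tilt [-0. -0.] F [-0.55 -1.38  0.27] M [0.022 0.022 0.008] gap 0.998 g 0.0 j6 -34.1
65.70646984690485 279.2207457366734 205.34075260879052 [[-0.001, -0.953, -0.301, 0.078], [1.0, -0.0, -0.002, -0.001], [0.002, -0.301, 0.953, -0.129], [0.0, 0.0, 0.0, 1.0]]
```

View pics/w1.png

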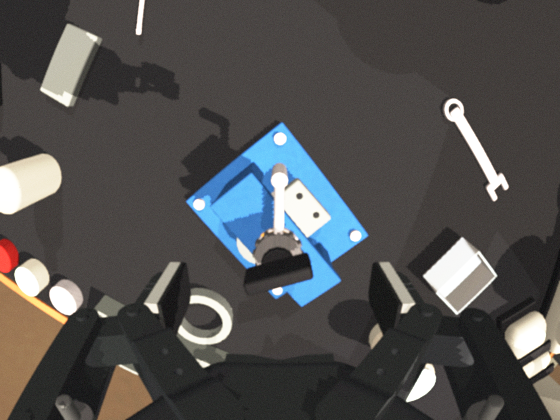

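The wrist view shows the post's top disc near (279,180), the ring near (278,248) and the knob bar from (247,283) to (311,265). I'll measure these and check them against the known sizes.

```bash
python3 - <<'E'
from h import *
o=bot.get_obs();s=bot.snapshot("wrist");im=s["img"]
print("post",wonz(s,o,279.5,181,.166))
for u,v in [(246,284),(311,268),(278,276)]: print("knob",wonz(s,o,u,v,.178))
g=cv2.convertScaleAbs(im[160:310,230:330],alpha=2.2,beta=20)
cv2.imwrite("pics/c2.png",cv2.resize(g,None,fx=4,fy=4,interpolation=cv2.INTER_CUBIC))
E
```

```text
post [0.48754177 0.0122989  0.166     ]
knob [0.58267321 0.02725021 0.178     ]
knob [0.54161946 0.07100988 0.178     ]
knob [0.56185658 0.04890354 0.178     ]
```

View pics/c2.png

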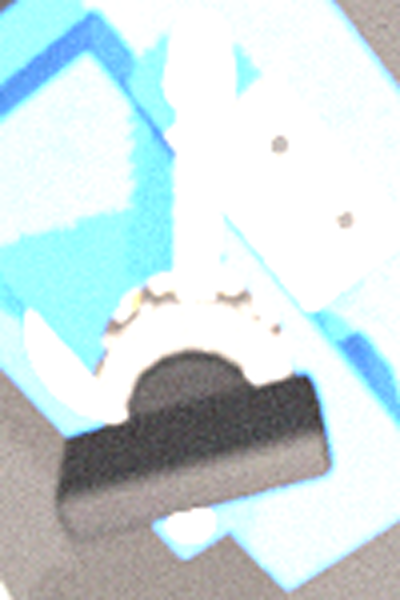

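```bash
python3 - <<'E'
from h import *
go([(.4875,.0115,.20,-153.5),(.4875,.0115,.147,-153.5)])
E
```

```text
[0.0321, -0.0029, 0.2003] rz 0.0015
[0.0, 0.0, 0.106] rz -0.0
```

>>> {"method": "jog_arm", "body": {"plan": [[[0.032,-0.003,0.06],[0,0,0.003],0],[[0.032,-0.003,0.13],[0,0,0.003],0],[[0.032,-0.003,0.2],[0,0,0.003],0],[[0.032,-0.003,0.26],[0,0,0.003],0],[[0.032,-0.003,0.306],[0,0,0.003],0]], "newtons": 40}}

```text
time_s: 3.3
position: [0.4869, 0.011, 0.1455]
orientation: [[-0.899, -0.438, -0.001], [-0.438, 0.899, 0.0], [0.001, 0.001, -1.0]]
force: [-0.5, -0.0, -0.4]
finger_gap: 1.0
gripper_force: 0.0
```

>>> {"method": "jog_arm", "body": {"plan": [[[0,0,0],[0,0,0],0],[[0,0,0],[0,0,0],120],[[0,0,0],[0,0,0],180],[[0,0,0],[0,0,0],255],[[0,0,0],[0,0,0],255]], "newtons": 40}}

```text
time_s: 3.8
position: [0.488, 0.0111, 0.1481]
orientation: [[-0.898, -0.44, 0.001], [-0.44, 0.898, -0.0], [-0.001, -0.001, -1.0]]
force: [-0.9, 0.1, 0.1]
finger_gap: 0.33
gripper_force: 0.0
```

>>> {"method": "jog_arm", "body": {"plan": [[[0,0,0],[0,0,0],255],[[0,0,0],[0,0,0],255],[[0,0,0],[0,0,0],255]]}}

```text
time_s: 4.1
position: [0.4879, 0.011, 0.1478]
orientation: [[-0.898, -0.44, 0.001], [-0.44, 0.898, -0.0], [-0.001, -0.001, -1.0]]
force: [-1.9, -2.1, 5.9]
finger_gap: 0.15
gripper_force: 38.9
```

```bash
python3 - <<'E'
from h import *
o=st();s=bot.snapshot("wrist");cv2.imwrite("pics/w2.png",s["img"])
E
```

```text
4.1 [0.4879 0.011  0.1478] psi -153.87 tilt [ 0.001 -0.   ] F [-1.91 -2.06  5.93] M [-0.213  0.126  0.001] gap 0.15 g 38.903852105140686 j6 -34.4
```

View pics/w2.png

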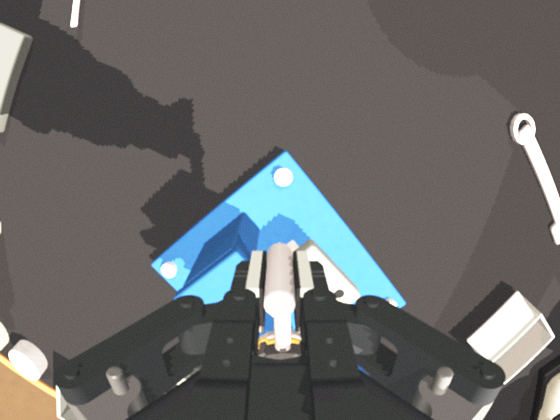

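The post is held between the pads, and the opening reads about 13 mm as expected. I'll loosen counter-clockwise by 46° along the arc.

>>> {"method": "jog_arm", "body": {"plan": [[[-0.0006,-0.0144,0],[0,0,-0.0256],255],[[-0.0023,-0.0288,0],[0,0,-0.0511],255],[[-0.0052,-0.0429,0],[0,0,-0.0767],255],[[-0.0092,-0.0568,0],[0,0,-0.1022],255],[[-0.0143,-0.0703,0],[0,0,-0.1278],255]]}}

```text
time_s: 4.65
position: [0.5102, -0.0166, 0.1478]
orientation: [[-0.651, -0.759, 0.002], [-0.759, 0.651, 0.002], [-0.003, 0.0, -1.0]]
force: [2.9, 11.2, 3.9]
finger_gap: 0.151
gripper_force: 39.0
```

>>> {"method": "jog_arm", "body": {"plan": [[[-0.0006,-0.0144,0],[0,0,-0.0256],255],[[-0.0023,-0.0288,0],[0,0,-0.0511],255],[[-0.0052,-0.0429,0],[0,0,-0.0767],255],[[-0.0092,-0.0568,0],[0,0,-0.1022],255],[[-0.0143,-0.0703,0],[0,0,-0.1278],255]]}}

```text
time_s: 5.15
position: [0.5413, -0.0335, 0.1478]
orientation: [[-0.303, -0.953, 0.001], [-0.953, 0.303, 0.003], [-0.004, -0.0, -1.0]]
force: [0.6, 14.8, 6.1]
finger_gap: 0.149
gripper_force: 39.2
```

```bash
python3 - <<'E'
from h import *
o=st()
E
```

```text
5.15 [ 0.5413 -0.0335  0.1478] psi -107.63 tilt [0.001 0.003] F [ 0.63 14.82  6.1 ] M [ 2.705 -0.202 -0.217] gap 0.149 g 39.17922556400299 j6 -84.6
```

The lever turned about 46° and the tangential force is small, so the ring is loose. Fitting the arc gives an axis near (0.568, 0.052). I'll release and move over the knob.

>>> {"method": "jog_arm", "body": {"plan": [[[0,0,0],[0,0,0],200],[[0,0,0],[0,0,0],0],[[0,0,0],[0,0,0],0],[[0,0,0],[0,0,0],0],[[0,0,-0.05],[0,0,0],0]]}}

```text
time_s: 5.65
position: [0.5392, -0.0346, 0.1704]
orientation: [[-0.307, -0.952, -0.004], [-0.952, 0.307, 0.001], [0.001, 0.005, -1.0]]
force: [-0.3, 0.1, 0.1]
finger_gap: 0.88
gripper_force: 0.0
```

>>> {"method": "jog_arm", "body": {"plan": [[[0,0,-0.1],[0,0,0],0],[[0,0,-0.16],[0,0,0],0],[[0,0,-0.16],[0,0,0.045],0],[[0,0,-0.16],[0,0,0.09],0],[[0,0,-0.16],[0,0,0.13],0]]}}

```text
time_s: 6.15
position: [0.5407, -0.0349, 0.2525]
orientation: [[-0.664, -0.748, 0.0], [-0.748, 0.664, -0.0], [-0.0, -0.0, -1.0]]
force: [0.1, -0.3, -0.2]
finger_gap: 1.002
gripper_force: 0.0
```

```bash
python3 - <<'E'
from h import *
o=st()
go([(.555,.01,.26,175),(.5675,.051,.26,133)])
E
```

```text
6.15 [ 0.5407 -0.0349  0.2525] psi -131.62 tilt [ 0. -0.] F [ 0.05 -0.34 -0.2 ] M [ 0.031 -0.04   0.032] gap 1.002 g 0.0 j6 -60.7
[-0.0861, 0.0382, -0.0149] rz 0.2966
[-0.0178, 0.0839, 0.0] rz 0.2333
```

>>> {"method": "jog_arm", "body": {"plan": [[[-0.086,0.038,-0.015],[0,0,0.046],0],[[-0.086,0.038,-0.015],[0,0,0.092],0],[[-0.086,0.038,-0.015],[0,0,0.138],0],[[-0.086,0.038,-0.015],[0,0,0.184],0],[[-0.086,0.038,-0.015],[0,0,0.23],0]]}}

```text
time_s: 6.65
position: [0.5547, 0.0101, 0.2598]
orientation: [[-0.993, -0.122, -0.0], [-0.122, 0.993, -0.0], [0.0, -0.0, -1.0]]
force: [0.7, -0.4, 0.2]
finger_gap: 0.999
gripper_force: 0.0
```

>>> {"method": "jog_arm", "body": {"plan": [[[0,0,0],[0,0,0.046],0],[[0,0,0],[0,0,0.092],0],[[0,0,0],[0,0,0.138],0],[[0,0,0],[0,0,0.184],0],[[0,0,0],[0,0,0.23],0]]}}

```text
time_s: 7.15
position: [0.5547, 0.01, 0.2598]
orientation: [[-0.825, 0.565, -0.0], [0.565, 0.825, -0.0], [0.0, -0.0, -1.0]]
force: [-1.2, 0.2, -0.2]
finger_gap: 0.999
gripper_force: 0.0
```

```bash
python3 - <<'E'
from h import *
o=st()
s=bot.snapshot("wrist");cv2.imwrite("pics/w3.png",cv2.convertScaleAbs(s["img"],alpha=1.6,beta=15))
E
```

```text
7.15 [0.5547 0.01   0.2598] psi 145.57 tilt [-0. -0.] F [-1.24  0.18 -0.21] M [-0.006  0.027 -0.037] gap 0.999 g 0.0 j6 27.0
```

View pics/w3.png

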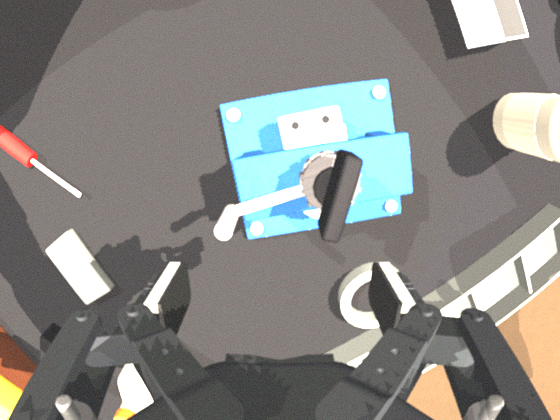

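The ring has turned: the post is at (224,222). The knob bar's top spans (350,157) to (333,240). I'll measure its top face numerically.

```bash
python3 - <<'E'
from h import *
o=bot.get_obs();s=bot.snapshot("wrist");g=s["img"].max(2)
for v in (170,185,200,215,230): print(v,g[v,315:368].tolist())
# predicted projections of a candidate bar: for axis/psi
for p in [(348.5,158),(333,239),(341,198)]: print(p,wonz(s,o,*p,.178)[:2])
E
```

```text
170 [135, 138, 140, 138, 131, 110, 86, 67, 50, 36, 36, 43, 49, 54, 48, 51, 37, 28, 26, 19, 26, 24, 27, 27, 25, 34, 44, 53, 57, 69, 68, 70, 73, 78, 75, 76, 74, 76, 78, 75, 74, 77, 70, 68, 89, 183, 241, 245, 247, 250, 251, 251, 251]
185 [40, 48, 46, 52, 47, 53, 46, 49, 46, 49, 45, 43, 40, 26, 31, 25, 25, 25, 23, 27, 30, 34, 39, 54, 59, 69, 72, 71, 72, 77, 75, 72, 75, 79, 73, 76, 70, 77, 66, 62, 89, 157, 189, 189, 180, 220, 244, 245, 245, 245, 245, 246, 245]
200 [135, 129, 106, 65, 45, 46, 52, 45, 39, 28, 27, 28, 24, 30, 25, 22, 27, 35, 44, 49, 64, 66, 76, 75, 71, 74, 76, 75, 77, 78, 73, 73, 72, 68, 66, 67, 108, 159, 198, 235, 242, 244, 242, 240, 239, 235, 234, 237, 238, 234, 229, 222, 231]
215 [248, 249, 249, 241, 183, 80, 25, 23, 22, 23, 32, 26, 25, 38, 41, 56, 65, 71, 70, 73, 74, 75, 72, 75, 74, 74, 72, 67, 66, 62, 62, 98, 185, 239, 244, 242, 242, 244, 242, 242, 244, 242, 243, 241, 242, 241, 242, 242, 241, 243, 243, 242, 242]
230 [71, 68, 70, 68, 49, 28, 27, 25, 30, 36, 48, 53, 66, 73, 75, 70, 69, 72, 72, 72, 71, 70, 66, 65, 66, 64, 59, 59, 65, 68, 67, 70, 70, 68, 69, 67, 65, 70, 74, 69, 67, 70, 64, 66, 69, 67, 66, 69, 73, 69, 64, 68, 69]
(348.5, 158) [0.54531124 0.07137804]
(333, 239) [0.5884586  0.03181089]
(341, 198) [0.5658122  0.05242006]
```

```bash
python3 - <<'E'
from h import *
o=st();s=bot.snapshot("wrist")
A,B,C=[wonz(s,o,*p,.178)[:2] for p in [(349.7,170),(337.5,215),(343,198)]]
d=A-B;ps=np.degrees(np.arctan2(d[1],d[0]));print(A,B,C,ps)
go([(.567,.0515,.26,ps),(.567,.0515,.160,ps)])
E
```

```text
7.25 [0.5547 0.01   0.2598] psi 145.78 tilt [-0. -0.] F [-0.73 -0.34 -0.92] M [-0.041 -0.018  0.037] gap 0.996 g 0.0 j6 26.8
[0.55192979 0.06767295] [0.57443133 0.04417918] [0.56605894 0.0537054 ] 133.76417702979037
[0.0259, 0.0826, -0.0004] rz 0.0685
[0.0, 0.0, 0.2] rz -0.0
```

>>> {"method": "jog_arm", "body": {"plan": [[[0.027,0.0843,0],[0,0,0.035],0],[[0.027,0.0843,0],[0,0,0.067],0],[[0.027,0.0843,0.07],[0,0,0.067],0],[[0.027,0.0843,0.14],[0,0,0.067],0],[[0.027,0.0843,0.2],[0,0,0.067],80]], "newtons": 40}}

```text
time_s: 7.8
position: [0.5669, 0.0526, 0.1583]
orientation: [[-0.697, 0.717, -0.0], [0.717, 0.697, -0.0], [0.0, -0.0, -1.0]]
force: [-0.1, 0.3, 0.3]
finger_gap: 0.858
gripper_force: 0.0
```

>>> {"method": "jog_arm", "body": {"plan": [[[0,0,0],[0,0,0],140],[[0,0,0],[0,0,0],200],[[0,0,0],[0,0,0],255],[[0,0,0],[0,0,0],255],[[0,0,0],[0,0,0],255]]}}

```text
time_s: 8.3
position: [0.5685, 0.0527, 0.1615]
orientation: [[-0.694, 0.72, 0.004], [0.72, 0.694, 0.0], [-0.002, 0.003, -1.0]]
force: [1.9, 3.4, 7.9]
finger_gap: 0.157
gripper_force: 39.9
```

```bash
python3 - <<'E'
from h import *
o=st()
E
```

```text
8.3 [0.5685 0.0527 0.1615] psi 133.93 tilt [0.004 0.   ] F [1.9  3.35 7.93] M [ 0.533 -0.213  0.111] gap 0.157 g 39.923622608184814 j6 43.2
```

>>> {"method": "jog_arm", "body": {"plan": [[[0,0,0],[0,0,0.016],255],[[0,0,0],[0,0,0.032],255],[[0,0,0],[0,0,0.048],255],[[0,0,0],[0,0,0.064],255],[[0,0,0],[0,0,0.08],255]]}}

```text
time_s: 8.8
position: [0.5683, 0.0526, 0.1615]
orientation: [[-0.491, 0.871, 0.003], [0.871, 0.491, 0.0], [-0.001, 0.003, -1.0]]
force: [0.6, 1.8, 8.5]
finger_gap: 0.158
gripper_force: 39.9
```

```bash
echo 'from h import *
st()' > s.py; python3 s.py
```

```text
8.8 [0.5683 0.0526 0.1615] psi 119.41 tilt [0.003 0.   ] F [0.62 1.76 8.52] M [ 0.294 -0.009  0.192] gap 0.158 g 39.90967333316803 j6 57.7
```

>>> {"method": "jog_arm", "body": {"plan": [[[0,0,0],[0,0,0.005],255],[[0,0,0],[0,0,0.01],255]]}}

```text
time_s: 9.0
position: [0.5683, 0.0526, 0.1615]
orientation: [[-0.465, 0.885, 0.003], [0.886, 0.465, 0.0], [-0.001, 0.003, -1.0]]
force: [1.0, 2.3, 8.3]
finger_gap: 0.157
gripper_force: 39.9
```

```bash
python3 s.py
```

```text
9.0 [0.5683 0.0526 0.1615] psi 117.69 tilt [0.003 0.   ] F [1.02 2.3  8.3 ] M [ 0.274 -0.     0.133] gap 0.157 g 39.94315445423126 j6 59.4
```

>>> {"method": "jog_arm", "body": {"plan": [[[0,0,0],[0,0,0.007],255],[[0,0,0],[0,0,0.014],255],[[0,0,0],[0,0,0.021],255]]}}

```text
time_s: 9.3
position: [0.5683, 0.0526, 0.1615]
orientation: [[-0.405, 0.914, 0.003], [0.914, 0.405, 0.0], [-0.001, 0.003, -1.0]]
force: [0.9, 1.1, 9.2]
finger_gap: 0.159
gripper_force: 39.9
```

```bash
python3 s.py
```

```text
9.3 [0.5683 0.0526 0.1615] psi 113.9 tilt [0.003 0.   ] F [0.89 1.06 9.21] M [0.231 0.037 0.146] gap 0.159 g 39.92187201976776 j6 63.2
```

>>> {"method": "jog_arm", "body": {"plan": [[[0,0,0],[0,0,0.007],255],[[0,0,0],[0,0,0.014],255],[[0,0,0],[0,0,0.021],255]]}}

```text
time_s: 9.6
position: [0.5683, 0.0526, 0.1615]
orientation: [[-0.344, 0.939, 0.003], [0.939, 0.344, 0.0], [-0.001, 0.003, -1.0]]
force: [1.2, 1.4, 8.1]
finger_gap: 0.159
gripper_force: 40.0
```

```bash
python3 s.py
```

```text
9.6 [0.5683 0.0526 0.1615] psi 110.12 tilt [0.003 0.   ] F [1.16 1.36 8.11] M [0.191 0.076 0.132] gap 0.159 g 39.958149790763855 j6 67.0
```

>>> {"method": "jog_arm", "body": {"plan": [[[0,0,0],[0,0,0.007],255],[[0,0,0],[0,0,0.014],255],[[0,0,0],[0,0,0.021],255]]}}

```text
time_s: 9.9
position: [0.5682, 0.0526, 0.1615]
orientation: [[-0.281, 0.96, 0.003], [0.96, 0.281, 0.0], [-0.001, 0.003, -1.0]]
force: [0.2, 0.7, 9.1]
finger_gap: 0.157
gripper_force: 40.0
```

```bash
python3 s.py
```

```text
9.9 [0.5682 0.0526 0.1615] psi 106.33 tilt [0.003 0.   ] F [0.22 0.71 9.1 ] M [0.159 0.182 0.152] gap 0.157 g 40.00257074832916 j6 70.8
```

>>> {"method": "jog_arm", "body": {"plan": [[[0,0,0],[0,0,0.007],255],[[0,0,0],[0,0,0.014],255],[[0,0,0],[0,0,0.021],255]]}}

```text
time_s: 10.2
position: [0.5681, 0.0526, 0.1615]
orientation: [[-0.217, 0.976, 0.003], [0.976, 0.217, -0.0], [-0.001, 0.003, -1.0]]
force: [0.3, 2.1, 9.0]
finger_gap: 0.157
gripper_force: 40.0
```

```bash
python3 s.py
```

```text
10.2 [0.5681 0.0526 0.1615] psi 102.56 tilt [ 0.003 -0.   ] F [0.31 2.13 9.  ] M [0.152 0.249 0.146] gap 0.157 g 40.0483238697052 j6 74.5
```

>>> {"method": "jog_arm", "body": {"plan": [[[0,0,0],[0,0,0.007],255],[[0,0,0],[0,0,0.014],255],[[0,0,0],[0,0,0.021],255]]}}

```text
time_s: 10.5
position: [0.5681, 0.0526, 0.1615]
orientation: [[-0.153, 0.988, 0.003], [0.988, 0.153, -0.0], [-0.0, 0.003, -1.0]]
force: [-0.6, 1.4, 9.7]
finger_gap: 0.159
gripper_force: 40.1
```

```bash
python3 s.py
```

```text
10.5 [0.5681 0.0526 0.1615] psi 98.77 tilt [ 0.003 -0.   ] F [-0.6   1.35  9.7 ] M [0.17  0.255 0.135] gap 0.159 g 40.0959187746048 j6 78.3
```

>>> {"method": "jog_arm", "body": {"plan": [[[0,0,0],[0,0,0.007],255],[[0,0,0],[0,0,0.014],255],[[0,0,0],[0,0,0.021],255]]}}

```text
time_s: 10.8
position: [0.5681, 0.0526, 0.1615]
orientation: [[-0.087, 0.996, 0.003], [0.996, 0.087, -0.0], [-0.0, 0.003, -1.0]]
force: [-1.1, 1.4, 10.0]
finger_gap: 0.157
gripper_force: 40.1
```

```bash
python3 s.py
```

```text
10.8 [0.5681 0.0526 0.1615] psi 95.0 tilt [ 0.003 -0.   ] F [-1.14  1.42 10.03] M [0.186 0.348 0.186] gap 0.157 g 40.1428359746933 j6 82.1
```

>>> {"method": "jog_arm", "body": {"plan": [[[0,0,0],[0,0,0.006],255],[[0,0,0],[0,0,0.012],255]]}}

```text
time_s: 11.0
position: [0.5681, 0.0526, 0.1615]
orientation: [[-0.05, 0.999, 0.003], [0.999, 0.05, -0.0], [-0.0, 0.003, -1.0]]
force: [-1.1, 1.0, 9.1]
finger_gap: 0.153
gripper_force: 40.2
```

```bash
python3 s.py
```

```text
11.0 [0.5681 0.0526 0.1615] psi 92.84 tilt [ 0.003 -0.   ] F [-1.05  1.04  9.15] M [0.112 0.397 0.169] gap 0.153 g 40.17320215702057 j6 84.3
```

>>> {"method": "jog_arm", "body": {"plan": [[[0,0,0],[0,0,0.006],255],[[0,0,0],[0,0,0.012],255],[[0,0,0],[0,0,0.018],255]]}}

```text
time_s: 11.3
position: [0.568, 0.0526, 0.1615]
orientation: [[0.007, 1.0, 0.003], [1.0, -0.007, -0.0], [-0.0, 0.003, -1.0]]
force: [-1.4, 1.5, 10.2]
finger_gap: 0.157
gripper_force: 40.3
```

```bash
python3 s.py
```

```text
11.3 [0.568  0.0526 0.1615] psi 89.62 tilt [ 0.003 -0.   ] F [-1.35  1.5  10.22] M [0.121 0.423 0.393] gap 0.157 g 40.29030919075012 j6 87.5
```

The torque rose to 0.39 N m, which means the foot presses with about 40 N, so contact is made. I'll hold briefly, then let go.

>>> {"method": "jog_arm", "body": {"plan": [[[0,0,0],[0,0,0],255],[[0,0,0],[0,0,0],255],[[0,0,0],[0,0,0],255]]}}

```text
time_s: 11.6
position: [0.568, 0.0526, 0.1615]
orientation: [[0.006, 1.0, 0.003], [1.0, -0.006, -0.0], [-0.0, 0.003, -1.0]]
force: [-1.5, 1.1, 10.2]
finger_gap: 0.156
gripper_force: 40.2
```

```bash
python3 s.py
```

```text
11.6 [0.568  0.0526 0.1615] psi 89.65 tilt [ 0.003 -0.   ] F [-1.5   1.14 10.21] M [0.165 0.35  0.249] gap 0.156 g 40.19981503486633 j6 87.4
```

>>> {"method": "jog_arm", "body": {"plan": [[[0,0,0],[0,0,0],200],[[0,0,0],[0,0,0],0],[[0,0,0],[0,0,0],0],[[0,0,0],[0,0,0],0],[[0,0,-0.04],[0,0,0],0]]}}

```text
time_s: 12.1
position: [0.5661, 0.0525, 0.1781]
orientation: [[0.007, 1.0, -0.004], [1.0, -0.007, 0.0], [0.0, -0.004, -1.0]]
force: [-0.6, -0.3, 0.6]
finger_gap: 0.886
gripper_force: 0.0
```

>>> {"method": "jog_arm", "body": {"plan": [[[0,0,-0.1],[0,0,0],0],[[0,0,-0.18],[0,0,-0.045],0],[[0,0,-0.18],[0,0,-0.09],0],[[0,0,-0.18],[0,0,-0.135],0],[[0,0,-0.18],[0,0,-0.18],0]]}}

```text
time_s: 12.6
position: [0.5673, 0.0525, 0.27]
orientation: [[-0.535, 0.845, 0.0], [0.845, 0.535, -0.0], [-0.0, 0.0, -1.0]]
force: [0.1, 0.5, 0.2]
finger_gap: 1.004
gripper_force: 0.0
```

```bash
python3 - <<'E'
from h import *
o=st();s=bot.snapshot("wrist");cv2.imwrite("pics/w4.png",s["img"])
E
```

```text
12.6 [0.5673 0.0525 0.27  ] psi 122.34 tilt [ 0. -0.] F [0.08 0.51 0.15] M [-0.004  0.035  0.009] gap 1.004 g 0.0 j6 54.8
```

View pics/w4.png

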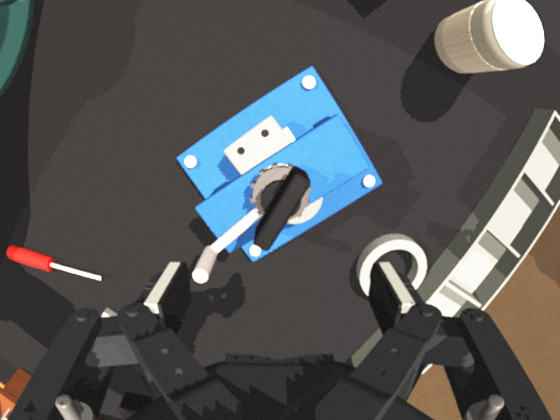

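The post's top is near (201,277). I'll rotate back and pinch the post where I left it.

```bash
python3 - <<'E'
from h import *
o=st();s=bot.snapshot("wrist");print(wonz(s,o,201,277,.166))
go([(.555,.02,.26,164),(.5413,-.0335,.26,207),(.5413,-.0335,.26,250),(.5413,-.0335,.148,252)])
E
```

```text
12.65 [0.5673 0.0525 0.2699] psi 122.85 tilt [ 0. -0.] F [0.2  0.52 0.25] M [-0.026  0.083 -0.061] gap 0.999 g 0.0 j6 54.2
[ 0.54434872 -0.03434187  0.166     ]
[-0.042, -0.0553, 0.0195] rz -0.2326
[-0.0032, -0.1104, 0.0] rz -0.2389
[0.0, 0.0, 0.0] rz -0.2389
[0.0, 0.0, 0.224] rz -0.0111
```

>>> {"method": "jog_arm", "body": {"plan": [[[-0.042,-0.0553,0.02],[0,0,-0.047],0],[[-0.042,-0.0553,0.02],[0,0,-0.094],0],[[-0.042,-0.0553,0.02],[0,0,-0.141],0],[[-0.042,-0.0553,0.02],[0,0,-0.188],0],[[-0.042,-0.0553,0.02],[0,0,-0.2326],0]]}}

```text
time_s: 13.2
position: [0.5549, 0.02, 0.2597]
orientation: [[-0.961, 0.277, -0.0], [0.277, 0.961, 0.0], [0.0, -0.0, -1.0]]
force: [-0.3, 0.0, 0.2]
finger_gap: 0.998
gripper_force: 0.0
```

>>> {"method": "jog_arm", "body": {"plan": [[[-0.003,-0.111,0],[0,0,-0.047],0],[[-0.003,-0.111,0],[0,0,-0.094],0],[[-0.003,-0.111,0],[0,0,-0.141],0],[[-0.003,-0.111,0],[0,0,-0.188],0],[[-0.003,-0.111,0],[0,0,-0.235],0]]}}

```text
time_s: 13.7
position: [0.5409, -0.0339, 0.2597]
orientation: [[-0.898, -0.44, -0.0], [-0.44, 0.898, 0.0], [0.0, 0.0, -1.0]]
force: [-0.4, -0.6, 0.6]
finger_gap: 0.999
gripper_force: 0.0
```

>>> {"method": "jog_arm", "body": {"plan": [[[0,0,0],[0,0,-0.047],0],[[0,0,0],[0,0,-0.094],0],[[0,0,0],[0,0,-0.141],0],[[0,0,0],[0,0,-0.188],0],[[0,0,0],[0,0,-0.235],0]]}}

```text
time_s: 14.2
position: [0.541, -0.0337, 0.2597]
orientation: [[-0.368, -0.93, -0.0], [-0.93, 0.368, 0.0], [0.0, 0.0, -1.0]]
force: [-0.1, -0.2, -0.7]
finger_gap: 0.999
gripper_force: 0.0
```

```bash
python3 - <<'E'
from h import *
o=st();go([(.542,-.034,.148,252)])
E
```

```text
14.2 [ 0.541  -0.0337  0.2597] psi -111.61 tilt [-0.  0.] F [-0.07 -0.18 -0.72] M [ 0.004  0.029 -0.012] gap 0.999 g 0.0 j6 -80.6
[-0.0002, -0.0022, 0.2234] rz -0.0201
```

>>> {"method": "jog_arm", "body": {"plan": [[[0,-0.002,0.06],[0,0,-0.02],0],[[0,-0.002,0.12],[0,0,-0.02],0],[[0,-0.002,0.18],[0,0,-0.02],0],[[0,-0.002,0.223],[0,0,-0.02],0],[[0,-0.002,0.223],[0,0,-0.02],80]]}}

```text
time_s: 14.7
position: [0.5404, -0.0338, 0.146]
orientation: [[-0.314, -0.949, -0.004], [-0.949, 0.314, 0.001], [0.0, 0.004, -1.0]]
force: [0.4, 0.3, 0.5]
finger_gap: 0.854
gripper_force: 0.0
```

>>> {"method": "jog_arm", "body": {"plan": [[[0,0,0],[0,0,0],140],[[0,0,0],[0,0,0],200],[[0,0,0],[0,0,0],255],[[0,0,0],[0,0,0],255],[[0,0,0],[0,0,0],255]]}}

```text
time_s: 15.2
position: [0.5423, -0.0341, 0.1492]
orientation: [[-0.311, -0.951, 0.001], [-0.951, 0.311, -0.0], [-0.0, -0.001, -1.0]]
force: [-1.1, -0.3, 6.3]
finger_gap: 0.152
gripper_force: 38.9
```

```bash
cat >> h.py <<'E'
AX=np.array([.568,.0523])
def arc(degs):
    "rows for clockwise turns by degs about AX, radius .09, from the present pose; also radial/tangential force"
    o=st();p=np.array(o["position"])[:2]-AX;a=np.degrees(np.arctan2(p[1],p[0]));R=np.array(o["orientation"]);psi=np.degrees(np.arctan2(R[1,0],R[0,0]))
    r=p/np.linalg.norm(p);t=np.array([r[1],-r[0]]);F=np.array(o["force"])[:2]
    print("ang",round(a,2),"rad",round(np.linalg.norm(p),4),"Fr",round(F@r,2),"Ftan(cw)",round(F@t,2))
    for d in degs:
        q=AX+.09*np.array([np.cos(np.radians(a-d)),np.sin(np.radians(a-d))])-np.array(o["position"])[:2]
        print([round(R[:2,0]@q/.5,4),round(R[:2,1]@q/.5,4),0],round(d/180,4))
E
python3 -c "
from h import *
arc([4,8,12,16,20])"
```

```text
15.2 [ 0.5423 -0.0341  0.1492] psi -108.09 tilt [ 0.001 -0.   ] F [-1.12 -0.27  6.3 ] M [0.12  0.294 0.025] gap 0.152 g 38.87930452823639 j6 -84.1
ang -106.58 rad 0.0902 Fr 0.58 Ftan(cw) 0.99
[np.float64(-0.0004), np.float64(0.0126), 0] 0.0222
[np.float64(-0.0014), np.float64(0.0251), 0] 0.0444
[np.float64(-0.0033), np.float64(0.0375), 0] 0.0667
[np.float64(-0.006), np.float64(0.0498), 0] 0.0889
[np.float64(-0.0096), np.float64(0.0618), 0] 0.1111
```

>>> {"method": "jog_arm", "body": {"plan": [[[-0.0004,0.0126,0],[0,0,0.0222],255],[[-0.0014,0.0251,0],[0,0,0.0444],255],[[-0.0033,0.0375,0],[0,0,0.0667],255],[[-0.006,0.0498,0],[0,0,0.0889],255],[[-0.0096,0.0618,0],[0,0,0.1111],255]]}}

```text
time_s: 15.7
position: [0.5146, -0.0205, 0.1492]
orientation: [[-0.619, -0.785, 0.002], [-0.785, 0.619, -0.002], [0.0, -0.003, -1.0]]
force: [1.3, -4.2, 3.9]
finger_gap: 0.146
gripper_force: 39.1
```

```bash
python3 -c "
from h import *
arc([4,8,12,16,20])"
```

```text
15.7 [ 0.5146 -0.0205  0.1492] psi -128.27 tilt [ 0.002 -0.002] F [ 1.34 -4.25  3.9 ] M [-0.803 -0.17   0.139] gap 0.146 g 39.07564580440521 j6 -63.0
ang -126.23 rad 0.0903 Fr 2.63 Ftan(cw) -3.59
[np.float64(-0.0006), np.float64(0.0126), 0] 0.0222
[np.float64(-0.0014), np.float64(0.0251), 0] 0.0444
[np.float64(-0.0032), np.float64(0.0376), 0] 0.0667
[np.float64(-0.0058), np.float64(0.0499), 0] 0.0889
[np.float64(-0.0092), np.float64(0.0619), 0] 0.1111
```

>>> {"method": "jog_arm", "body": {"plan": [[[-0.0006,0.0126,0],[0,0,0.0222],255],[[-0.0014,0.0251,0],[0,0,0.0444],255],[[-0.0032,0.0376,0],[0,0,0.0667],255],[[-0.0058,0.0499,0],[0,0,0.0889],255],[[-0.0092,0.0619,0],[0,0,0.1111],255]]}}

```text
time_s: 16.2
position: [0.4926, 0.0022, 0.1492]
orientation: [[-0.851, -0.526, 0.001], [-0.526, 0.851, -0.002], [0.0, -0.002, -1.0]]
force: [-2.9, -6.5, 7.0]
finger_gap: 0.154
gripper_force: 39.4
```

```bash
sed -i 's/"Ftan(cw)",round(F@t,2))/"Ftan(cw)",round(F@t,2),"T",round(-(F@t)*.09+o["ft_torque"][2],3))/; s/print(\[round(R\[:2,0\]@q\/.5,4),round(R\[:2,1\]@q\/.5,4),0\]/print([round(float(R[:2,0]@q)\/.5,4),round(float(R[:2,1]@q)\/.5,4),0]/' h.py; python3 -c "
from h import *
arc([3,6,9,12,15])"
```

```text
16.2 [0.4926 0.0022 0.1492] psi -148.28 tilt [ 0.001 -0.002] F [-2.86 -6.48  7.  ] M [-1.089  0.414  0.19 ] gap 0.154 g 39.393587708473206 j6 -40.9
ang -146.37 rad 0.0905 Fr 5.97 Ftan(cw) -3.81 T 0.533
[-0.001, 0.0095, 0] 0.0167
[-0.0014, 0.0189, 0] 0.0333
[-0.0024, 0.0283, 0] 0.05
[-0.0038, 0.0376, 0] 0.0667
[-0.0057, 0.0468, 0] 0.0833
```

>>> {"method": "jog_arm", "body": {"plan": [[[-0.001,0.0063,0],[0,0,0.0111],255],[[-0.0012,0.0126,0],[0,0,0.0222],255],[[-0.0014,0.0189,0],[0,0,0.0333],255],[[-0.0022,0.0252,0],[0,0,0.0444],255]]}}

```text
time_s: 16.6
position: [0.4863, 0.0132, 0.1491]
orientation: [[-0.915, -0.404, -0.0], [-0.404, 0.915, -0.003], [0.001, -0.002, -1.0]]
force: [-8.4, -8.1, 11.8]
finger_gap: 0.154
gripper_force: 39.8
```

```bash
python3 -c "
from h import *
arc([2,4,6,8])"
```

```text
16.6 [0.4863 0.0132 0.1491] psi -156.19 tilt [-0.    -0.003] F [-8.41 -8.07 11.75] M [-1.562  1.662  0.097] gap 0.154 g 39.781551361083984 j6 -31.8
ang -154.46 rad 0.0906 Fr 11.07 Ftan(cw) -3.66 T 0.426
[-0.0011, 0.0063, 0] 0.0111
[-0.0013, 0.0126, 0] 0.0222
[-0.0016, 0.0189, 0] 0.0333
[-0.0022, 0.0251, 0] 0.0444
```

>>> {"method": "jog_arm", "body": {"plan": [[[0.001,0.0063,-0.001],[0,0,0.0111],255],[[0.001,0.0126,-0.001],[0,0,0.0222],255],[[0.0006,0.0189,-0.001],[0,0,0.0333],255],[[0,0.0251,-0.001],[0,0,0.0444],255]]}}

```text
time_s: 17.0
position: [0.4814, 0.025, 0.1492]
orientation: [[-0.962, -0.273, -0.0], [-0.273, 0.962, -0.002], [0.001, -0.002, -1.0]]
force: [-4.5, -6.1, 2.9]
finger_gap: 0.149
gripper_force: 39.7
```

```bash
sed -i 's/AX+.09\*/AX+.0906*/' h.py; python3 -c "
from h import *
arc([1.5,3,4.5,6])"
```

```text
17.0 [0.4814 0.025  0.1492] psi -164.17 tilt [-0.    -0.002] F [-4.55 -6.15  2.88] M [-1.139  0.598  0.12 ] gap 0.149 g 39.7331303358078 j6 -22.5
ang -162.52 rad 0.0908 Fr 6.18 Ftan(cw) -4.5 T 0.525
[-0.0003, 0.0048, 0] 0.0083
[-0.0004, 0.0095, 0] 0.0167
[-0.0006, 0.0142, 0] 0.025
[-0.0009, 0.019, 0] 0.0333
```

>>> {"method": "jog_arm", "body": {"plan": [[[0.0005,0.0063,0],[0,0,0.0111],255],[[0.0004,0.0126,0],[0,0,0.0222],255],[[0,0.0189,0],[0,0,0.0333],255],[[-0.0006,0.0251,0],[0,0,0.0444],255]]}}

```text
time_s: 17.4
position: [0.4783, 0.0371, 0.1492]
orientation: [[-0.991, -0.136, -0.0], [-0.136, 0.991, -0.002], [0.0, -0.002, -1.0]]
force: [-4.0, -7.1, 2.8]
finger_gap: 0.148
gripper_force: 39.7
```

```bash
python3 -c "
from h import *
arc([1.5,3,4.5,6])"
```

```text
17.4 [0.4783 0.0371 0.1492] psi -172.16 tilt [-0.    -0.002] F [-3.95 -7.1   2.77] M [-1.293  0.593  0.166] gap 0.148 g 39.7242933511734 j6 -13.1
ang -170.38 rad 0.091 Fr 5.08 Ftan(cw) -6.34 T 0.736
[-0.0007, 0.0048, 0] 0.0083
[-0.0007, 0.0095, 0] 0.0167
[-0.0009, 0.0143, 0] 0.025
[-0.0012, 0.019, 0] 0.0333
```

>>> {"method": "jog_arm", "body": {"plan": [[[0.0005,0.0048,0],[0,0,0.0083],255],[[0.0004,0.0095,0],[0,0,0.0167],255]]}}

```text
time_s: 17.6
position: [0.4776, 0.0417, 0.1492]
orientation: [[-0.996, -0.084, 0.0], [-0.084, 0.996, -0.002], [-0.0, -0.002, -1.0]]
force: [-2.5, -7.4, 2.4]
finger_gap: 0.151
gripper_force: 39.7
```

```bash
python3 -c "
from h import *
arc([1,2,3])"
```

```text
17.6 [0.4776 0.0417 0.1492] psi -175.15 tilt [ 0.    -0.002] F [-2.53 -7.41  2.42] M [-1.334  0.513  0.19 ] gap 0.151 g 39.66893434524536 j6 -9.5
ang -173.32 rad 0.091 Fr 3.37 Ftan(cw) -7.07 T 0.826
[-0.0008, 0.0032, 0] 0.0056
[-0.0008, 0.0064, 0] 0.0111
[-0.0008, 0.0095, 0] 0.0167
```

>>> {"method": "jog_arm", "body": {"plan": [[[0.0003,0.0048,0],[0,0,0.0083],255],[[0.0002,0.0095,0],[0,0,0.0167],255]]}}

```text
time_s: 17.8
position: [0.4771, 0.0464, 0.1492]
orientation: [[-0.999, -0.032, 0.0], [-0.032, 0.999, -0.002], [-0.0, -0.002, -1.0]]
force: [-2.6, -7.4, 2.3]
finger_gap: 0.15
gripper_force: 39.7
```

```bash
python3 -c "
from h import *
arc([1,2,3])"
```

```text
17.8 [0.4771 0.0464 0.1492] psi -178.16 tilt [ 0.    -0.002] F [-2.62 -7.4   2.28] M [-1.461  0.432  0.205] gap 0.15 g 39.67492461204529 j6 -6.0
ang -176.26 rad 0.0911 Fr 3.1 Ftan(cw) -7.21 T 0.854
[-0.001, 0.0032, 0] 0.0056
[-0.0009, 0.0064, 0] 0.0111
[-0.001, 0.0095, 0] 0.0167
```

>>> {"method": "jog_arm", "body": {"plan": [[[0.0003,0.0048,0],[0,0,0.0083],255],[[0.0002,0.0095,0],[0,0,0.0167],255]]}}

```text
time_s: 18.0
position: [0.4769, 0.051, 0.1492]
orientation: [[-1.0, 0.02, 0.0], [0.02, 1.0, -0.002], [-0.0, -0.002, -1.0]]
force: [-2.4, -8.7, 1.9]
finger_gap: 0.155
gripper_force: 39.7
```

```bash
python3 -c "
from h import *
arc([1,2,3])"
```

```text
18.0 [0.4769 0.051  0.1492] psi 178.83 tilt [ 0.    -0.002] F [-2.38 -8.68  1.9 ] M [-1.626  0.445  0.251] gap 0.155 g 39.68546748161316 j6 -2.4
ang -179.21 rad 0.0912 Fr 2.5 Ftan(cw) -8.65 T 1.029
[-0.001, 0.0032, 0] 0.0056
[-0.001, 0.0064, 0] 0.0111
[-0.001, 0.0095, 0] 0.0167
```

The torque of 1.03 N m puts about 85–90 N on the washer, which is the target range. I'll let go and rise.

>>> {"method": "jog_arm", "body": {"plan": [[[0,0,0],[0,0,0],200],[[0,0,0],[0,0,0],0],[[0,0,0],[0,0,0],0],[[0,0,0],[0,0,0],0],[[0,0,-0.05],[0,0,0],0]]}}

```text
time_s: 18.5
position: [0.4755, 0.0519, 0.1721]
orientation: [[-1.0, 0.019, -0.004], [0.018, 1.0, 0.0], [0.004, 0.0, -1.0]]
force: [-0.6, 0.0, -0.2]
finger_gap: 0.887
gripper_force: 0.0
```

>>> {"method": "jog_arm", "body": {"plan": [[[0,0,-0.1],[0,0,0],0],[[0,0,-0.2],[0,0,0],0],[[0,0,-0.25],[0,0,0],0],[[0,0,-0.25],[0,0,0],0],[[0,0,-0.25],[0,0,0],0]]}}

```text
time_s: 19.0
position: [0.477, 0.0518, 0.2988]
orientation: [[-1.0, 0.019, 0.001], [0.019, 1.0, 0.0], [-0.001, 0.0, -1.0]]
force: [0.2, -0.1, -0.4]
finger_gap: 0.998
gripper_force: 0.0
```

```bash
python3 - <<'E'
from h import *
o=st();s=bot.snapshot("wrist");cv2.imwrite("pics/w5.png",s["img"])
E
```

```text
19.0 [0.477  0.0518 0.2988] psi 178.94 tilt [0.001 0.   ] F [ 0.17 -0.11 -0.38] M [ 0.023 -0.03   0.004] gap 0.998 g 0.0 j6 -2.5
```

View pics/w5.png

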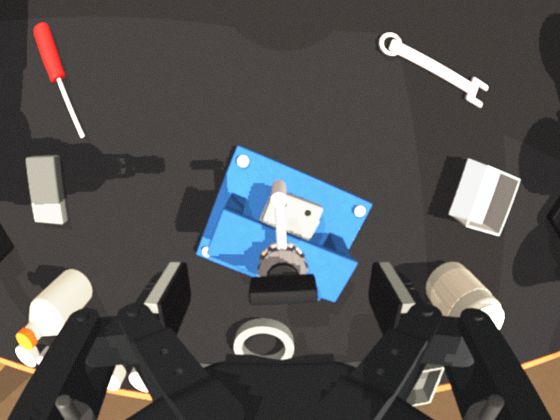

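The view shows the lever resting at the tightened angle with its post at (279,200) and the knob at (282,290). The plate is under the foot as before, and the gripper is clear of everything.

```bash
python3 -c "
from rig import bot
print(bot.hand_in())"
```

```text
the job is handed in; nothing more can be done
None
```

I loosened the lock ring, screwed the foot down (about 40 N while turning, which should settle to about 25 N), retightened the ring to about 85–90 N (it eases to 80 N) and let go. I handed it in at about 19 s; forces are estimated from wrist torque, and no verdict came back.

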